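# Click a clean filter cartridge into the bench dust collector

## Robot

A 6-joint arm with a two-finger parallel gripper is mounted at the origin on the work surface. World frame = base frame: x ahead of the robot, y to its left, z up, the work surface at z = 0. Lengths are in mm, angles in rad, forces in N, time in s.
With the tool pointing down it reaches from about 400 to 925 mm from the base axis. Payload 12.5 kg.
Tool frame: the origin (TCP) lies between the finger pads; the fingertips stand manip.tip_reach ahead of it and the grasp point (between the pads) is the TCP (manip.tip_reach is the distance from the TCP to the fingertips, in mm); z points along the fingers, y is the line along which they close (so a half turn about z gives the same grasp; the last joint's range is limited). The gripper opens to 95 mm and grips with 3 to 60 N. Pads are 20 mm wide; open, the fingers measure 119 mm over their backs; the gripper's body (75 mm by 180 mm) begins 59 mm behind the grasp point.
Start: joints at [1.072, 0.491, 1.559, -0, 1.092, -0.106], TCP at [239.22, 577.424, 233.661] pointing down, gripper open.
Joint ranges: [-3.1, 3.1], [-0.84, 2.19], [0.05, 2.79], [-1.13, 4.28], [0.06, 2.93], [-2.69, 2.69]. Speed limits (rad/s): [2.22, 2.22, 2.79, 3.14, 3.14, 3.14].

## Interface

Orientations are given as a unit quaternion [x, y, z, w].
In Python, from cell import manip gives the robot as it stands.
- The arm moves only by the tool move_arm, never from a script. Its argument "targets" is a list of rows, each a list of 3 entries, a list of its own where there are three numbers: the opening, from -1 (shut) to 1 (fully open), then the shift along the world's x, y, z in mm, then the turn about the world's z in degrees. In form: [[fingers, [x, y, z], yaw], ...]. A call has 1 to 5 rows; each row shifts and turns the commanded pose from where the row before left it; what a row does not reach is not made up. A row lasts 1/12 s, in which the tool goes at most 41.7 mm and 7.16 degrees, less where a joint would pass 70% of its speed; a pose out of reach is approached as far as the arm can. A call is refused whole if a number of a shift passes 41.7 or a number of a turn 7.16, either way. A call with a gripper value outside its range is refused whole. The fingers move at their own pace and stop on an object; the grip force is fixed at half the most. Time passes only in rows, so rows that do not move let the fingers close. It gives the time, the measured TCP pose, the force, the opening and the grip force at its end, in the units of the state.
- manip.get_obs(): the state, without advancing time (a new reading comes with each control period).
- manip.grab_frame(name): name is "side" or "top" or "wrist"; returns (picture, depth): 420x560x3 uint8, blue, green, red; 420x560 float32, mm along the optical axis (not along the pixel's ray), 0 where there is no reading.
- manip.camera_model(name): a dict with "mtx" (3x3 intrinsics, pixels), "k1" (the pictures are not rectified: a ray, as slopes to the right and down, at radius r is drawn at 1 + k1 r^2 times it, then the intrinsics apply), "R" (3x3) and "t" (3): a world point X has camera coordinates R X + t; the wrist camera has in their place "T_tool_cam" (4x4, takes a point from camera to tool coordinates, whose origin is the TCP and whose axes are the flange's). Camera axes: x right, y down, z forward; pixel columns grow to the right and rows downward; lengths in mm; the calibration is good to about 2 mm. A picture is of the moment at which its call begins: read the wrist's pose just before it. camera_model takes no time and is no camera call.
- manip.sign_off(): hands the job in; it is judged then, once.
Trained networks look in the newest picture that a camera, given by its name, has taken for a name from the list of things; names that differ only in an ending like _2 or _b are one class to them, and where a whole thing is asked for, a point or a joint stands for the part that bears it (a point fixed in the world has none). Each returns a list of dicts, best first, with "p" (0 to 1); they miss things now and then, are a little off and sometimes report something else, mostly with a low value. They report only what shows in the picture. A call takes as long as a camera call. They do not tell look-alikes from the thing itself.
- manip.search_frame(query, camera): "position" ([x, y, z] in mm, in world coordinates, good to about 4 mm: the middle of the surface that is visible of it).
- manip.tip_of(query, camera): "position" ([x, y, z] in mm, in world coordinates, good to about 4 mm: a listed point, or the origin of a listed thing).
The state is a dict: "time_s": time; "joint_positions": joint angles; "joint_velocities": joint speeds; "joint_efforts": joint torques, N m; "eef_pos": TCP position; "ee_rot": TCP orientation; "ft_force": force on the tool from outside, world axes, zero at the start; "torque": the same for the moment, N m; "gripper_width": finger opening in mm; "grip_force": force on a finger pad.
Only numpy, scipy, OpenCV 4.12 (cv2) and the standard library are available. Lean on these libraries where they do the work, as an engineer would, in place of code of your own. Each camera call takes 0.05 s, during which the arm holds its last target. There are 200 camera calls.

## Task

The dust collector on the goldsmith's bench has no filter in it. Take the clean filter cartridge (white pleats), slide it nose first into the collector's slot and push it fully home, until both spring catches have clicked in behind its end flange. Leave the clogged cartridge with the dark pleats and everything else on the bench where they lie.

Things in the scene. Friction and masses are not known exactly. Their poses are not given: they have to be found in the camera images.
- clean_cartridge: Clean filter cartridge lying flat, pleats up. Blue frame 64 wide (y), 26 high; nose at +x. Rear end flange 12 thick (x -75 to -63), 92 wide, 30 high, standing out 14 past the frame each side. 150 long in all. Origin: centre of the underside, z up (mm). White pleats; 0.11 to 0.21 kg. Grip it across the 64 mm frame.
- used_cartridge: Clogged filter cartridge lying flat, pleats up. Blue frame 64 wide (y), 26 high; nose at +x. Rear end flange 12 thick (x -75 to -63), 92 wide, 30 high, standing out 14 past the frame each side. 150 long in all. Origin: centre of the underside, z up (mm). Dark grey-brown pleats. Leave it alone.
- collector: Bench-top dust collector: pale grey box fixed to the bench, 160 mm wide (y), 75 mm high, 85 mm at the fan end (+x). The cartridge slides in along its +x, the cartridge's x along the collector's. Origin: on the bench; the origin of a cartridge fully home lies 18 mm straight above it. Slot mouth at x = -63 mm, rear face of a home flange at x = -75 mm; about 2 mm of play there.
- mouth (a point): Centre of the slot's mouth at its floor, 18 mm above the bench, 63 mm in -x from the collector's origin, same axes. Slot: 68 mm wide, ceiling 29 mm above its floor, widening at the mouth to 78 and 34 mm. The floor runs on outside as an open black sill, 160 mm wide to 40 mm before the mouth, then a tongue 42 mm wide to 78 mm before it. The home flange stops against the mouth.
- catch_left (a joint): Steel leaf-spring catch at the mouth, collector's +y side, 22 to 44 mm above the bench. In the collector's frame: ramp from x -99, y 52 to the tip at x -79, y 40; hook face at x -77 (mm). 0 = at rest, positive = pushed outward (rad). The flange pushes it about 0.14 aside; it springs back to 0 behind the flange. Passing both catches takes about 6 to 15 N.
- catch_right (a joint): The same spring catch, mirrored, on the collector's -y side. 0 = at rest, positive = pushed outward (rad).
- pliers: Bystander: round-nose pliers with red handles, 170 mm long, lying flat. Origin at its middle on the bench, or near it.
- palette: Bystander: white porcelain palette of six round wells, 150 mm across, 18 mm high, with small beads in it. Origin at its middle on the bench, or near it.
- bur_block: Bystander: wooden block 110 x 60 x 30 mm with steel burs standing in it, 57 mm high in all. Origin at its middle on the bench, or near it.
- brush: Bystander: bench brush, 200 mm long, lying flat. Origin at its middle on the bench, or near it.
- hammer: Bystander: small hammer, 240 mm long, lying flat. Origin at its middle on the bench, or near it.
- tweezers: Bystander: dark steel tweezers, 160 mm long, 8 mm high, lying flat. Origin at its middle on the bench, or near it.
Mind the look-alikes: they are no part of the job. What is shaped like the clean_cartridge but red or yellow is not meant.

How it is judged (in metres and radians):
At the end, for the whole second after the job is handed in: Clean cartridge at rest fully home in the slot (within 4 mm along it, 6 mm in height, 0.06 rad in line), both catches back at rest (below 0.04 rad) behind its flange; clogged cartridge and other bench things within 30 mm of where they were (x of clean_cartridge in the frame of collector between -0.004 and 0.004 m and z of clean_cartridge in the frame of collector between 0.012 and 0.024 m and angle between the x axis of clean_cartridge and the x axis of collector, either way round below 0.06 rad and value of joint each of catch_left, catch_right below 0.04 rad and linear speed of clean_cartridge below 0.01 m/s and distance of each of used_cartridge, pliers, palette, bur_block, brush, hammer, tweezers from where it was at the start of the episode below 0.03 m); the robot touches nothing.
It fails at once if the clogged cartridge is moved from its place (over 30 mm) (distance of used_cartridge from where it was at the start of the episode above 0.03 m).
It fails at once if another thing on the bench is disturbed (moved over 30 mm) (distance of any of pliers, palette, bur_block, brush, hammer, tweezers from where it was at the start of the episode above 0.03 m).
It also fails if it takes over 56 s, if anything falls off the work surface, if the arm or the gripper's body presses on something with over 40 N, if the wrist force passes 120 N, or if a joint passes its speed limit or range.

## Working session

There is one attempt and no reset: what is moved stays moved. The work goes in short steps, Python scripts to look and compute and a tool call to move; the robot and the scene stay as the last step left them, time stands still between calls to the robot, and variables do not carry over. Pictures are saved under pics/ and viewed, at most 10 in all, crops included, and the job is handed in when it is done.

Besides the shell and the picture viewer there is one more tool, called after "Request:" in YAML: its name, and indented under it one key for each argument. move_arm: Moves the arm, as the interface text tells. Its arguments: {"type":"object","properties":{"targets":{"type":"array","items":{"type":"array"}}},"required":["targets"]}

```bash
mkdir -p pics; ls
cat > h.py <<'E'
from cell import manip
import numpy as np, cv2
from scipy.spatial.transform import Rotation as Ro
def cam(n):
    m=manip.camera_model(n)
    if n=="wrist":
        o=manip.get_obs(); T=np.array(m["T_tool_cam"]); Rt=Ro.from_quat(o["ee_rot"]).as_matrix()
        Rwc=Rt@T[:3,:3]; c=Rt@T[:3,3]+np.array(o["eef_pos"])
        R=Rwc.T; t=-R@c
    else: R=np.array(m["R"]); t=np.array(m["t"])
    return dict(K=np.array(m["mtx"]),k=m["k1"],R=R,t=t)
def slopes(c,uv):
    d=np.array([c["k"],0,0,0,0])
    return cv2.undistortPoints(np.array(uv,float).reshape(-1,1,2),c["K"],d)[:,0]
def px2w(c,uv,depth):
    s=slopes(c,uv); d=np.ravel(depth)[:,None]
    return (np.c_[s,np.ones(len(s))]*d-c["t"])@c["R"]
def onz(c,uv,z):
    s=slopes(c,uv); r=np.c_[s,np.ones(len(s))]@c["R"]; o=-c["R"].T@c["t"]
    return o+r*((z-o[2])/r[:,2])[:,None]
def cloud(c,D):
    h,w=D.shape; v,u=np.mgrid[:h,:w]
    return px2w(c,np.c_[u.ravel(),v.ravel()],D.ravel()).reshape(h,w,3)
def proj(c,X):
    d=np.array([c["k"],0,0,0,0])
    return cv2.projectPoints(np.array(X,float).reshape(-1,3),cv2.Rodrigues(c["R"])[0],c["t"],c["K"],d)[0][:,0]
E
python3 - <<'E'
from h import *
print(manip.tip_reach)
ims=[]
for n in("top","side"):
    c=cam(n);im,D=manip.grab_frame(n);cv2.imwrite(f"pics/{n}.png",im);np.savez(f"{n}.npz",im=im,D=D)
    print(n,-c["R"].T@c["t"])
    for q in("clean_cartridge","collector","mouth","catch_left","catch_right"):
        for r in manip.tip_of(q,n)[:4]:
            p=np.array(r["position"]);print(q,round(r["p"],2),p.round(),proj(c,p).round())
E
```

```text
pics
19.0
top [ 380.95194997   -3.55327669 1731.00693528]
clean_cartridge 0.86 [638. 178.  -2.] [[238. 188.]]
clean_cartridge 0.84 [338.  -5.  -4.] [[293. 275.]]
clean_cartridge 0.81 [262. 256.   0.] [[216. 299.]]
clean_cartridge 0.65 [257. 470.   2.] [[152. 302.]]
collector 0.73 [574. -93.   1.] [[317. 204.]]
mouth 0.97 [554. -29.  12.] [[299. 210.]]Traceback (most recent call last):
  File "<stdin>", line 8, in <module>
ValueError: it knows: brush, bur_block, clean_cartridge, collector, hammer, mouth, palette, pliers, tweezers, used_cartridge
```

View pics/top.png

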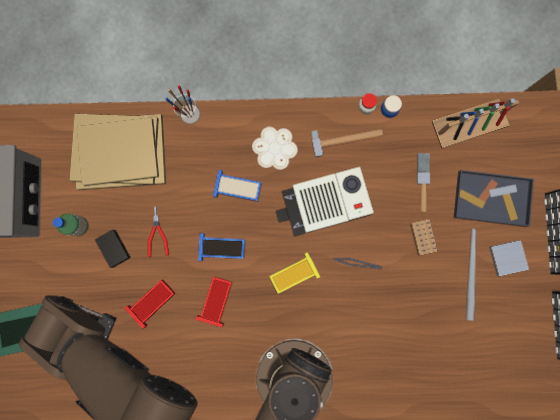

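Run:
```python
from h import *
n="side";c=cam(n);im,D=manip.grab_frame(n);cv2.imwrite("pics/side.png",im);np.savez("side.npz",im=im,D=D)
for q in("clean_cartridge","collector","mouth"):
    for r in manip.tip_of(q,n)[:4]:
        p=np.array(r["position"]);print(q,round(r["p"],2),p.round(),proj(c,p).round())
z=np.load("top.npz");c=cam("top");P=cloud(c,z["D"]);im=z["im"]
cv2.imwrite("pics/crop.png",cv2.resize(im[150:270,190:390],None,fx=4,fy=4,interpolation=cv2.INTER_CUBIC))
hsv=cv2.cvtColor(im,cv2.COLOR_BGR2HSV)
m=((hsv[...,0]>95)&(hsv[...,0]<125)&(hsv[...,1]>120)&(hsv[...,2]>80)).astype(np.uint8)
k,L,S,C=cv2.connectedComponentsWithStats(m)
for i in range(1,k):
    if S[i,4]>50: print(S[i],C[i].round(),P[L==i].mean(0).round(1),np.median(P[L==i][:,2]))
# collector top
s=np.zeros(m.shape,bool);s[160:240,270:380]=1
g=s&(P[...,2]>60)&(P[...,2]<95)
pts=cv2.findNonZero(g.astype(np.uint8));r=cv2.minAreaRect(P[g][:,:2].astype(np.float32));print(r,cv2.boxPoints(r).round(1),np.percentile(P[g][:,2],[10,50,90]))
```

```text
clean_cartridge 0.73 [342.  -7.   4.] [[236. 245.]]
clean_cartridge 0.69 [258. 468.   0.] [[137. 166.]]
clean_cartridge 0.64 [635. 177.   4.] [[283. 170.]]
clean_cartridge 0.56 [258. 250.   3.] [[166. 204.]]
collector 0.63 [570. -90.   7.] [[320. 227.]]
mouth 0.71 [555. -29.  14.] [[303. 215.]]
[382 103  17  13  59] [388. 111.] [ 882.1 -338.8   34.2] 34.34247379309507
[214 170  47  31 184] [231. 188.] [633.4 196.9  25.9] 26.442104388632103
[ 53 218  10  10  79] [ 58. 222.] [520.2 718.9 157. ] 159.29144690873434
[199 234  46  27 283] [218. 248.] [433.  242.4  37.4] 25.889856476013758
((582.0843505859375, -140.24526977539062), (160.5865020751953, 231.00827026367188), 14.26948070526123) [[ 475.8  -48.1]
 [ 532.7 -272. ]
 [ 688.4 -232.4]
 [ 631.4   -8.5]] [70.75394374 77.64124296 87.69147493]
```

View pics/crop.png

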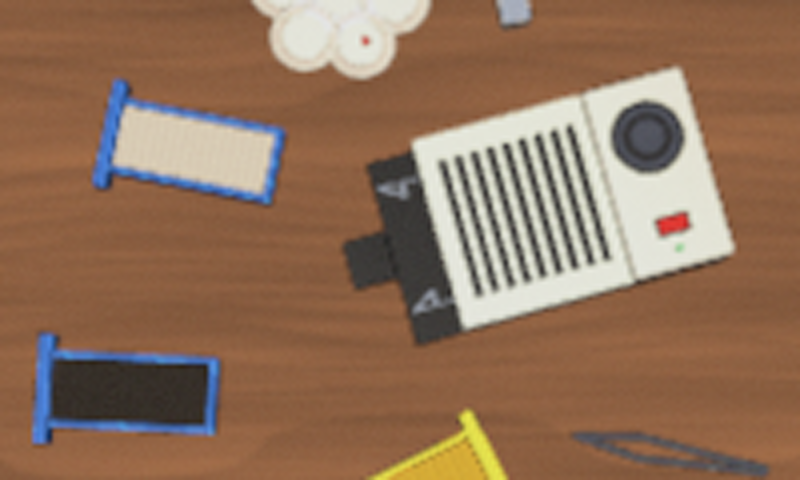

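View pics/side.png

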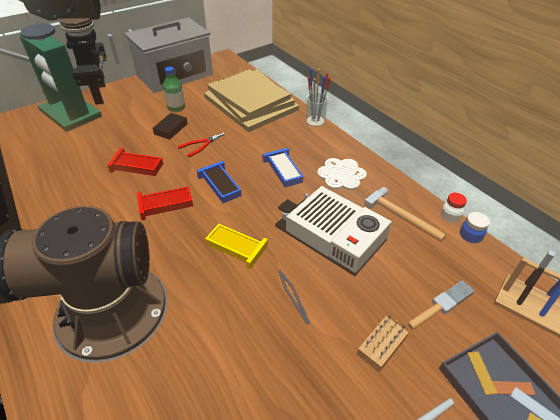

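The crop and side views agree. Cartridge candidates (top image pixels) are the clean one at (238,187), blue with white pleats; the used one at (222,247), blue with dark pleats; yellow at (294,273); and red at (151,303) and (215,300). The one at (238,187) is meant, because it is the only blue one with white pleats. Its flange is on the left and its nose on the right. The collector mouth is at (290,215), facing left. Next I'll go over it.

Run:
```python
from h import *
o=manip.get_obs();R=Ro.from_quat(o["ee_rot"]).as_matrix();print(R.round(3),o["time_s"],o["eef_pos"])
print("tool x yaw",np.degrees(np.arctan2(R[1,0],R[0,0])));print(np.array(manip.camera_model("wrist")["T_tool_cam"]).round(2))
```

```text
[[-0.924  0.383 -0.   ]
 [ 0.383  0.924 -0.   ]
 [-0.    -0.    -1.   ]] 0.4 [239.211186   577.38360533 233.57978951]
tool x yaw 157.49473918943468
[[   0.     -0.95   -0.3    84.89]
 [   1.      0.     -0.     -0.  ]
 [   0.     -0.3     0.95 -150.6 ]
 [   0.      0.      0.      1.  ]]
```

Request:
move_arm:
  targets:
    - [1, [35, -35, 10], 0]
    - [1, [35, -35, 10], 0]
    - [1, [35, -35, 10], 0]
    - [1, [35, -35, 10], 0]
    - [1, [35, -35, 10], 0]

```text
time_s: 0.82
eef_pos: [384.6, 431.5, 275.4]
ee_rot: [0.195, 0.981, 0.0, 0.0]
ft_force: [0.7, 0.8, -0.0]
gripper_width: 94.9
grip_force: 0.0
```

Request:
move_arm:
  targets:
    - [1, [35, -35, 0], 0]
    - [1, [35, -35, 0], 0]
    - [1, [35, -35, 0], 0]
    - [1, [30, -35, 0], 0]
    - [1, [0, -35, 0], 0]

```text
time_s: 1.23
eef_pos: [502.8, 276.3, 274.4]
ee_rot: [0.196, 0.981, 0.0, 0.001]
ft_force: [0.8, 0.4, 0.2]
gripper_width: 95.0
grip_force: 0.0
```

Request:
move_arm:
  targets:
    - [1, [22, -15, 0], -7.1]
    - [1, [22, -15, 0], -7.1]
    - [1, [22, -15, 0], -7.1]
    - [1, [20, -15, 0], -7.1]
    - [1, [20, -15, 0], -7.1]

```text
time_s: 1.65
eef_pos: [606.1, 202.0, 274.9]
ee_rot: [0.488, 0.873, 0.0, 0.0]
ft_force: [0.5, 0.5, 0.8]
gripper_width: 95.3
grip_force: 0.0
```

Request:
move_arm:
  targets:
    - [1, [0, 0, 0], -7.1]
    - [1, [0, 0, 0], -7.1]
    - [1, [0, 0, 0], -7.1]
    - [1, [0, 0, 0], -7.1]
    - [1, [0, 0, 0], -7.1]

```text
time_s: 2.07
eef_pos: [605.1, 202.9, 274.8]
ee_rot: [0.731, 0.683, -0.0, -0.0]
ft_force: [-0.2, 0.1, 0.1]
gripper_width: 94.9
grip_force: 0.0
```

Request:
move_arm:
  targets:
    - [1, [0, 0, 0], -7.0]
    - [1, [0, 0, 0], 0]
    - [1, [0, 0, 0], 0]

```text
time_s: 2.32
eef_pos: [605.1, 203.0, 274.9]
ee_rot: [0.768, 0.641, -0.0, 0.0]
ft_force: [-0.4, -0.5, -0.0]
gripper_width: 95.0
grip_force: 0.0
```

```bash
cat > look.py <<'E'
from h import *
import sys
def look(name,view=True):
    o=manip.get_obs();c=cam("wrist");im,D=manip.grab_frame("wrist")
    if view: cv2.imwrite(f"pics/{name}.png",im)
    np.savez(name+".npz",im=im,D=D,K=c["K"],k=c["k"],R=c["R"],t=c["t"])
    P=cloud(c,D);hsv=cv2.cvtColor(im,cv2.COLOR_BGR2HSV)
    m=((hsv[...,0]>95)&(hsv[...,0]<125)&(hsv[...,1]>110)&(hsv[...,2]>60)&(D>0)).astype(np.uint8)
    k,L,S,C=cv2.connectedComponentsWithStats(m)
    print("tcp",np.round(o["eef_pos"],1),o["time_s"])
    for i in range(1,k):
        if S[i,4]>800:
            g=(L==i)&(P[...,2]>15); print(S[i],C[i].round(),P[g].mean(0).round(1),np.percentile(P[g][:,2],[10,50,90]).round(1))
            r=cv2.minAreaRect(P[g][:,:2].astype(np.float32));print(np.round(r[0],1),np.round(r[1],1),round(r[2],2))
    return c,im,D,P
E
python3 - <<'E'
from look import *
c,im,D,P=look("w1")
for q in("clean_cartridge","mouth","collector"):
    for r in manip.tip_of(q,"wrist")[:3]: print(q,round(r["p"],2),np.round(r["position"]),proj(c,r["position"]).round())
E
```

```text
tcp [605.1 203.  274.9] 2.3167
[ 102  126   84  115 2064] [150. 174.] [438.3 247.6  26.3] [22.9 26.  30.1]
[433.7 233.3] [149.4  92. ] 85.93
[ 274  142   71  110 1546] [306. 183.] [640.8 198.6  26.9] [24.5 26.2 30. ]
[636.8 177.9] [149.8  89.6] 77.68
clean_cartridge 0.86 [262. 253.  -2.] [[ 45. 191.]]
clean_cartridge 0.63 [636. 178.  -2.] [[304. 195.]]
mouth 0.93 [554. -30.  17.] [[273. 331.]]
collector 0.63 [574. -92.  -0.] [[292. 353.]]
```

View pics/w1.png

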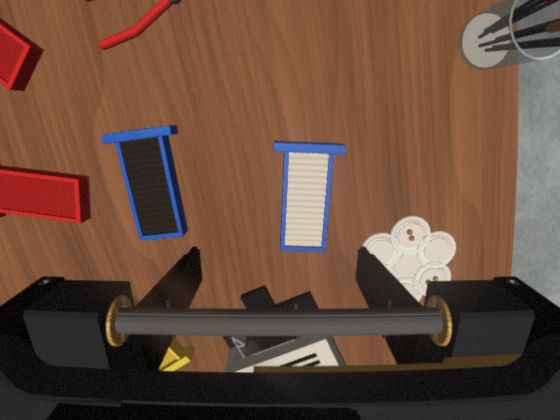

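The wrist view shows the clean cartridge at (306,195), with its flange at the top (+y), and the used one at (150,185). Its measured size is 150 x 90 and its height 26/30, which matches the text. Next I grip 45 mm behind its centre.

Request:
move_arm:
  targets:
    - [1, [21, 10, -30], -2]
    - [1, [20, 9, -30], 0]
    - [1, [0, 0, -38], 0]
    - [1, [0, 0, -38], 0]
    - [1, [0, 0, -38], 0]

```text
time_s: 2.93
eef_pos: [646.1, 222.1, 99.2]
ee_rot: [0.779, 0.627, 0.0, 0.0]
ft_force: [1.2, -0.1, -0.1]
gripper_width: 95.3
grip_force: 0.0
```

Request:
move_arm:
  targets:
    - [1, [0, 0, -20], 0]
    - [1, [0, 0, 0], 0]

```text
time_s: 3.1
eef_pos: [644.0, 221.5, 75.9]
ee_rot: [0.779, 0.626, -0.004, -0.002]
ft_force: [0.3, -0.1, -0.2]
gripper_width: 94.7
grip_force: 0.0
```

Run:
```python
from look import *
look("w2",0)
```

```text
tcp [644.  221.5  75.9] 3.1
[   0  177   52  100 1325] [ 24. 216.] [469.1 280.9  27.6] [24.3 26.3 30.1]
[503.8 285.6] [125.4  74.2] 20.08
[ 216  196  136  113 3739] [282. 229.] [648. 232.  28.] [25.1 28.8 30.1]
[644.8 210.5] [84.5 91. ] 78.68
```

Request:
move_arm:
  targets:
    - [1, [2, 0, -25], 0.5]
    - [1, [0, 0, -18], 0]
    - [1, [0, 0, -10], 0]
    - [1, [0, 0, 0], 0]

```text
time_s: 3.48
eef_pos: [648.0, 222.0, 27.7]
ee_rot: [0.777, 0.629, -0.0, -0.0]
ft_force: [-0.1, -0.3, 0.4]
gripper_width: 94.8
grip_force: 0.0
```

Request:
move_arm:
  targets:
    - [1, [-1, 0, -4], 0]
    - [1, [0, 0, 0], 0]
    - [-0.2, [0, 0, 0], 0]
    - [-0.2, [0, 0, 0], 0]
    - [-0.2, [0, 0, 0], 0]

```text
time_s: 3.9
eef_pos: [647.5, 222.1, 24.8]
ee_rot: [0.777, 0.629, 0.001, 0.0]
ft_force: [0.4, -0.4, -0.9]
gripper_width: 80.2
grip_force: 0.0
```

Request:
move_arm:
  targets:
    - [-0.2, [0, 0, 0], 0]
    - [-0.2, [0, 0, 0], 0]
    - [-0.2, [0, 0, 0], 0]
    - [-0.2, [0, 0, 0], 0]

```text
time_s: 4.23
eef_pos: [647.2, 222.0, 24.1]
ee_rot: [0.777, 0.629, 0.0, 0.0]
ft_force: [-0.4, -1.3, 2.2]
gripper_width: 64.0
grip_force: 30.0
```

Request:
move_arm:
  targets:
    - [-0.2, [0, 0, 15], 0]
    - [-0.2, [0, 0, 30], 0]
    - [-0.2, [-15, -15, 15], 4]
    - [-0.2, [-25, -24, 0], 6]
    - [-0.2, [-25, -24, 0], 6]

```text
time_s: 4.65
eef_pos: [581.6, 158.8, 84.7]
ee_rot: [0.68, 0.733, 0.001, 0.001]
ft_force: [0.6, 0.1, -2.2]
gripper_width: 63.8
grip_force: 30.0
```

Request:
move_arm:
  targets:
    - [-0.2, [-25, -24, 0], 6]
    - [-0.2, [-25, -22, 0], 4]
    - [-0.2, [-12, -10, 0], 0]
    - [-0.2, [0, 0, 0], 0]
    - [-0.2, [0, 0, 0], 0]

```text
time_s: 5.07
eef_pos: [520.2, 102.6, 84.2]
ee_rot: [0.616, 0.788, 0.0, 0.0]
ft_force: [0.1, 0.3, -0.6]
gripper_width: 64.1
grip_force: 30.0
```

Run:
```python
from look import *
c,im,D,P=look("w3")
o=manip.get_obs();R=Ro.from_quat(o["ee_rot"]).as_matrix();print("yaw",np.degrees(np.arctan2(R[1,0],R[0,0])),R[2].round(4))
for n in("wrist","top","side"):
    cc=cam(n)
    if n!="wrist": im,D=manip.grab_frame(n);np.savez(n+"2.npz",im=im,D=D)
    for q in("mouth","clean_cartridge"):
        for r in manip.tip_of(q,n)[:5]:
            print(n,q,round(r["p"],2),np.round(r["position"],1))
```

```text
tcp [520.2 102.6  84.2] 5.0667
[ 121    0  136  147 4196] [189.  78.] [436.  194.6  24.9] [22.9 25.4 26.4]
[431.5 206.4] [95.4 64.6] 86.23
[ 190  218  178   91 6967] [277. 244.] [514.  123.6  85.5] [74.2 88.7 90.2]
[518.3 109.3] [91.  47.9] 14.11
yaw 103.9498875980094 [-1.0e-04  1.1e-03 -1.0e+00]
wrist clean_cartridge 0.64 [339.1  -8.1  -2.2]
wrist clean_cartridge 0.58 [527.3  62.   59.3]
top mouth 0.58 [552.9 -30.   12.7]
top mouth 0.55 [572.4 -93.6  -2.5]
top clean_cartridge 0.96 [337.5  -6.5  -1.9]
top clean_cartridge 0.94 [534.3  58.4  58.4]
top clean_cartridge 0.83 [ 2.579e+02  4.719e+02 -3.000e-01]
side mouth 0.82 [552.9 -31.2  16.6]
side clean_cartridge 0.73 [258.6 251.3   3.2]
side clean_cartridge 0.72 [532.2  57.6  62.6]
side clean_cartridge 0.63 [340.9  -2.4   3.2]
side clean_cartridge 0.56 [258.4 469.    0.8]
```

View pics/w3.png

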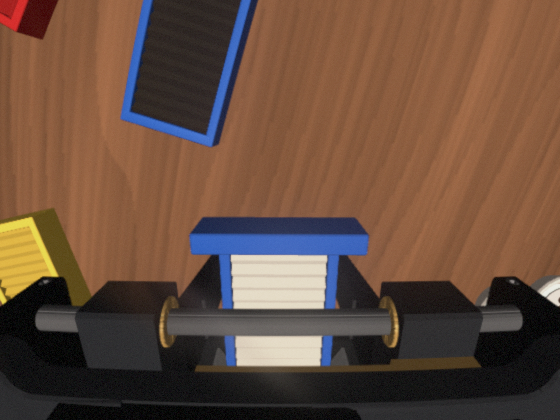

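Run:
```python
from look import *
for f,n in(("top.npz","top"),("top2.npz","top"),("side.npz","side")):
    z=np.load(f);c=cam(n);P=cloud(c,z["D"])
    for lo,hi in((70,80),(80,92)):
        g=(P[...,2]>lo)&(P[...,2]<hi)&(P[...,0]>450)&(P[...,0]<710)&(P[...,1]<-15)&(P[...,1]>-290)
        im=z["im"];g&=(im.min(2)>150)|(n=="top")
        g=cv2.morphologyEx(g.astype(np.uint8),cv2.MORPH_CLOSE,np.ones((5,5)));g=cv2.morphologyEx(g,cv2.MORPH_OPEN,np.ones((3,3)))>0
        if g.sum()<50: continue
        q=P[g];a=np.radians(-75.7);d=np.array([np.cos(a),np.sin(a)]);nn=np.array([-d[1],d[0]])
        r=(q[:,:2]-[553.5,-29]);u=r@d;v=r@nn
        # edge fit in slices
        E=[]
        for s in np.arange(np.percentile(u,3),np.percentile(u,97),6):
            k=(u>=s)&(u<s+6)
            if k.sum()>15: E.append((s+3,np.percentile(v[k],1),np.percentile(v[k],99)))
        E=np.array(E)
        if len(E)<4: continue
        E=E[1:-1];p1=np.polyfit(E[:,0],E[:,1],1);p2=np.polyfit(E[:,0],E[:,2],1)
        print(f,lo,len(E),"edges",p1.round(4),p2.round(4),"med",np.median(E[:,1:],0).round(1),"u",np.percentile(u,[0.5,99.5]).round(1),"z",np.median(q[:,2]).round(1))
# sub-pixel white mask, top
z=np.load("top.npz");c=cam("top");im=z["im"];P=cloud(c,z["D"])
m=((im.min(2)>170)&(P[...,2]>60)).astype(np.uint8);m[:160]=0;m[:,:280]=0;m[:,385:]=0
m=cv2.morphologyEx(m,cv2.MORPH_CLOSE,np.ones((9,9)))
cs=max(cv2.findContours(m,0,2)[0],key=cv2.contourArea)[:,0].astype(float)
w=onz(c,cs,78)[:,:2].astype(np.float32);r=cv2.minAreaRect(w);print(r,cv2.boxPoints(r).round(1))
# the tongue/sill: dark, z 12..24
z2=P[...,2];g=(z2>12)&(z2<24)&(im.max(2)<80);g[:190]=0;g[:,:270]=0;g[245:]=0;g[:,330:]=0
r=(P[g][:,:2]-[553.5,-29]);u=r@d;v=r@nn
print(g.sum(),np.median(z2[g]),"sill v",np.percentile(v[u>-35],[1,99]).round(1),"tongue v",np.percentile(v[u<-48],[2,98]).round(1),"u",np.percentile(u,[1,99]))
```

```text
top.npz 70 33 edges [  0.1115 -83.9237] [-0.1708 89.1111] med [-76.8  77.5] u [ -0.6 224.3] z 75.9
top.npz 80 31 edges [ -0.0946 -59.0897] [6.38000e-02 6.50847e+01] med [-74.7  75.1] u [  7.4 226. ] z 81.1
top2.npz 70 33 edges [ 2.80000e-02 -7.81128e+01] [-0.1268 86.4002] med [-77.1  77.1] u [-67.3 221.9] z 76.0
top2.npz 80 31 edges [ -0.225  -36.8907] [4.62000e-02 6.39222e+01] med [-68.3  74. ] u [ -6.1 226. ] z 81.7
side.npz 70 21 edges [-1.22000e-02 -7.61687e+01] [1.08000e-02 7.71353e+01] med [-77.1  78.2] u [  2.6 147.7] z 74.8
side.npz 80 12 edges [-9.10000e-03 -7.61407e+01] [-9.4000e-03  7.7163e+01] med [-77.9  75.4] u [147.2 229.2] z 84.8
((582.525634765625, -139.6507110595703), (158.3896026611328, 226.66087341308594), 14.27004623413086) [[ 477.8  -49.3]
 [ 533.7 -269. ]
 [ 687.2 -230. ]
 [ 631.3  -10.3]]
500 17.767690128240886 sill v [-76.4  77.2] tongue v [-17.4  20.3] u [-72.8068873   -0.60506046]
```

Request:
move_arm:
  targets:
    - [-0.2, [0.5, 0, -20], 0.3]
    - [-0.2, [0, 0, -14], 0]
    - [-0.2, [0, 0, -6], 0]
    - [-0.2, [0, 0, 0], 0]
    - [-0.2, [0, 0, 0], 0]

```text
time_s: 5.93
eef_pos: [520.7, 103.1, 44.0]
ee_rot: [0.614, 0.79, -0.0, -0.0]
ft_force: [-0.2, 0.0, -1.6]
gripper_width: 63.8
grip_force: 30.0
```

Request:
move_arm:
  targets:
    - [-0.2, [2, -8, 0], 0]
    - [-0.2, [2, -8, 0], 0]
    - [-0.2, [1.5, -6, 0], 0]
    - [-0.2, [1.5, -6, 0], 0]
    - [-0.2, [0, 0, 0], 0]

```text
time_s: 6.35
eef_pos: [528.1, 73.6, 44.2]
ee_rot: [0.614, 0.789, 0.0, 0.0]
ft_force: [0.1, 0.1, -1.5]
gripper_width: 64.0
grip_force: 30.0
```

Request:
move_arm:
  targets:
    - [-0.2, [1.5, -6, -0.5], 0]
    - [-0.2, [1.5, -6, 0], 0]
    - [-0.2, [1.5, -6, 0], 0]
    - [-0.2, [1.5, -6, 0], 0]
    - [-0.2, [0, 0, 0], 0]

```text
time_s: 6.77
eef_pos: [534.0, 49.9, 43.4]
ee_rot: [0.614, 0.789, 0.0, 0.0]
ft_force: [-0.4, 0.4, -0.5]
gripper_width: 63.8
grip_force: 30.0
```

Run:
```python
from look import *
im,D=manip.grab_frame("side");cv2.imwrite("pics/s3.png",cv2.resize(im[140:280,220:400],None,fx=4,fy=4,interpolation=cv2.INTER_CUBIC))
```

```text
(no output)
```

View pics/s3.png

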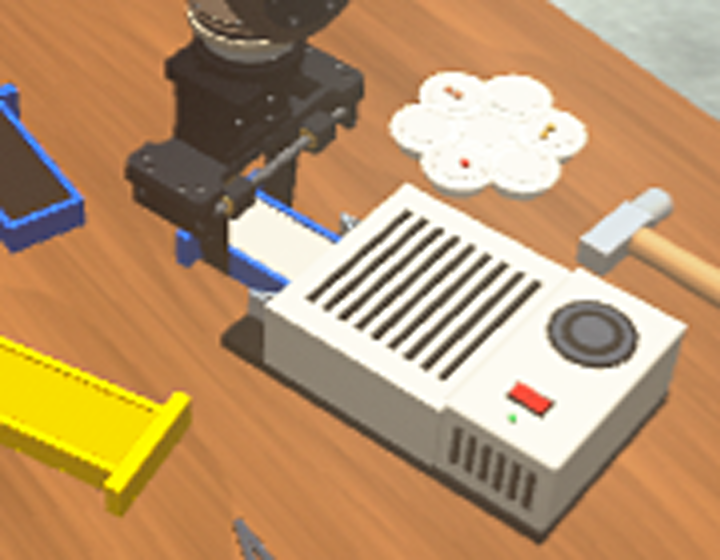

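The crop shows the nose going into the slot between the two catches at crop pixels (258,300) and (348,222), with no contact force. I'll carry on until the fingers are just short of the catches.

Request:
move_arm:
  targets:
    - [-0.2, [1.5, -6, 0], 0]
    - [-0.2, [1.5, -6, 0], 0]
    - [-0.2, [1.5, -6, 0], 0]
    - [-0.2, [1.5, -6, 0], 0]
    - [-0.2, [0, 0, 0], 0]

```text
time_s: 7.23
eef_pos: [540.0, 25.9, 43.4]
ee_rot: [0.614, 0.789, 0.0, 0.0]
ft_force: [0.1, 0.7, -0.6]
gripper_width: 63.9
grip_force: 30.0
```

Request:
move_arm:
  targets:
    - [-0.2, [1, -4, -0.5], 0]
    - [-0.2, [0, 0, -0.5], 0]
    - [-0.2, [0, 0, 0], 0]

```text
time_s: 7.48
eef_pos: [540.6, 22.9, 42.3]
ee_rot: [0.614, 0.79, -0.0, -0.0]
ft_force: [0.4, 0.3, -0.8]
gripper_width: 63.6
grip_force: 30.0
```

Request:
move_arm:
  targets:
    - [0.7, [0, 0, 0], 0]
    - [0.7, [0, 0, 0], 0]
    - [0.7, [0, 0, 0], 0]
    - [0.7, [0, 0, 0], 0]
    - [0.7, [0, 0, 0], 0]

```text
time_s: 7.9
eef_pos: [540.6, 23.1, 42.5]
ee_rot: [0.614, 0.79, 0.0, 0.0]
ft_force: [0.0, -0.2, -1.1]
gripper_width: 80.4
grip_force: 0.0
```

Request:
move_arm:
  targets:
    - [0.7, [0, 0, 10], 0]
    - [0.7, [0, 0, 20], 0]
    - [0.7, [0, 0, 25], 0]
    - [-1, [-4, 16, 0], 0]
    - [-1, [-4, 16, 0], 0]

```text
time_s: 8.32
eef_pos: [533.3, 54.9, 99.5]
ee_rot: [0.614, 0.789, 0.001, 0.001]
ft_force: [0.9, 0.4, -0.2]
gripper_width: 72.7
grip_force: 0.0
```

Request:
move_arm:
  targets:
    - [-1, [-4, 18, 0], 0]
    - [-1, [0, 0, 0], 0]
    - [-1, [0, 0, 0], 0]
    - [-1, [0, 0, 0], 0]
    - [-1, [0, 0, 0], 0]

```text
time_s: 8.73
eef_pos: [528.8, 72.4, 97.6]
ee_rot: [0.614, 0.789, 0.0, 0.0]
ft_force: [-0.1, 0.3, -0.2]
gripper_width: 39.5
grip_force: 0.0
```

Request:
move_arm:
  targets:
    - [-1, [0, 0, 0], 0]
    - [-1, [0, 0, 0], 0]
    - [-1, [0, 0, 0], 0]

```text
time_s: 8.98
eef_pos: [528.7, 72.6, 97.4]
ee_rot: [0.614, 0.789, -0.0, -0.0]
ft_force: [0.5, 0.2, 0.3]
gripper_width: 19.7
grip_force: 0.0
```

Run:
```python
from look import *
look("w4")
```

```text
tcp [528.7  72.6  97.4] 8.9833
[ 124    0  122   99 2940] [188.  53.] [435.8 180.5  24.8] [22.5 25.3 26.4]
[430.5 192.5] [67.4 64.7] 86.31
[262 257  34  29 926] [278. 271.] [534.   49.6  41.7] [27.1 45.9 48.1]
[532.6  55.1] [24.8 29.1] 14.33
```

View pics/w4.png

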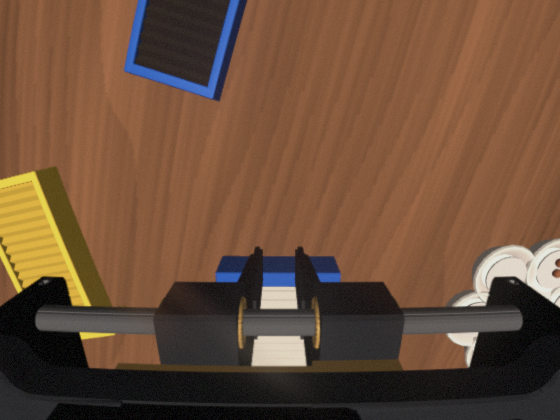

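The flange is at (278,271), its top at 48 mm, so it is seated on the sill. The fingers are behind it, so I lower them and push.

Request:
move_arm:
  targets:
    - [-1, [0, 0, -20], 0]
    - [-1, [0, 0, -20], 0]
    - [-1, [0, 0, -14], 0]
    - [-1, [0, 0, 0], 0]
    - [-1, [0, 0, 0], 0]

```text
time_s: 9.45
eef_pos: [528.4, 72.9, 43.1]
ee_rot: [0.614, 0.79, -0.0, -0.001]
ft_force: [-0.0, -0.2, -0.1]
gripper_width: 0.4
grip_force: 0.0
```

Request:
move_arm:
  targets:
    - [-1, [1, -4, 0], 0]
    - [-1, [1, -4, 0], 0]
    - [-1, [1, -4, 0], 0]
    - [-1, [1, -4, 0], 0]
    - [-1, [0, 0, 0], 0]

```text
time_s: 9.87
eef_pos: [533.1, 56.2, 43.9]
ee_rot: [0.614, 0.789, 0.0, 0.0]
ft_force: [0.7, 0.5, -0.4]
gripper_width: 0.2
grip_force: 0.0
```

Request:
move_arm:
  targets:
    - [-1, [1.5, -6, 0], 0]
    - [-1, [1.5, -6, 0], 0]
    - [-1, [1.5, -6, 0], 0]
    - [-1, [1.5, -6, 0], 0]
    - [-1, [0, 0, 0], 0]

```text
time_s: 10.28
eef_pos: [539.0, 31.8, 43.4]
ee_rot: [0.614, 0.789, 0.0, 0.0]
ft_force: [-0.1, -0.6, -0.6]
gripper_width: 0.4
grip_force: 0.0
```

Request:
move_arm:
  targets:
    - [-1, [1.5, -6, 0], 0]
    - [-1, [1.5, -6, 0], 0]
    - [-1, [1.5, -6, 0], 0]
    - [-1, [0, 0, 0], 0]

```text
time_s: 10.62
eef_pos: [543.5, 14.0, 43.4]
ee_rot: [0.614, 0.789, 0.0, 0.0]
ft_force: [-0.2, 0.2, 0.4]
gripper_width: 0.5
grip_force: 0.1
```

Request:
move_arm:
  targets:
    - [-1, [1, -4, 0], 0]
    - [-1, [1, -4, 0], 0]
    - [-1, [0, 0, 0], 0]

```text
time_s: 10.87
eef_pos: [545.3, 6.6, 43.4]
ee_rot: [0.614, 0.79, 0.0, 0.0]
ft_force: [-0.2, -0.9, 0.1]
gripper_width: 0.5
grip_force: 0.0
```

Run:
```python
from look import *
look("w5",0)
print(np.round(manip.get_obs()["ft_force"],1))
im,D=manip.grab_frame("side");cv2.imwrite("pics/s4.png",cv2.resize(im[140:280,220:400],None,fx=4,fy=4,interpolation=cv2.INTER_CUBIC))
```

```text
tcp [545.3   6.6  43.4] 10.8667
[-0.4 -0.5 -0.5]
```

View pics/s4.png

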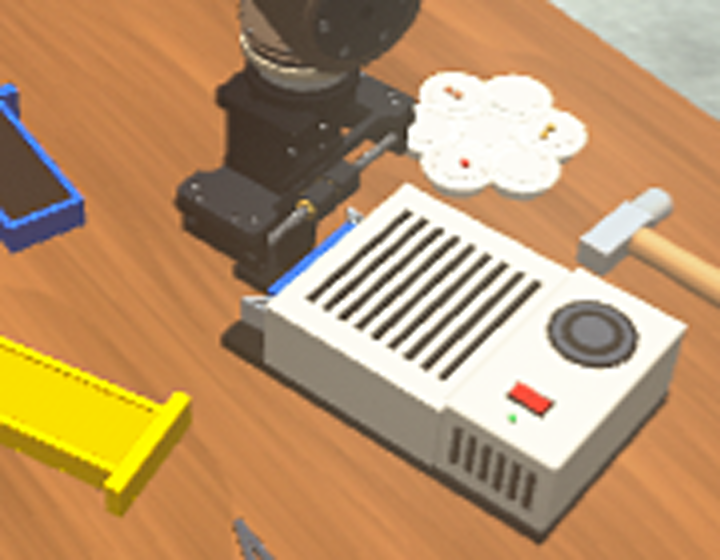

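The flange (blue strip at 270–350, 225–290 in the crop) is close to the mouth between the catches. I'll push on in small steps and watch the force.

Request:
move_arm:
  targets:
    - [-1, [1, -4, 0], 0]
    - [-1, [0, 0, 0], 0]

```text
time_s: 11.13
eef_pos: [546.3, 2.7, 43.4]
ee_rot: [0.614, 0.79, 0.0, 0.0]
ft_force: [-0.4, 0.3, 0.1]
gripper_width: 0.4
grip_force: 0.0
```

Request:
move_arm:
  targets:
    - [-1, [1, -4, 0], 0]
    - [-1, [0, 0, 0], 0]

```text
time_s: 11.3
eef_pos: [547.4, -1.5, 43.5]
ee_rot: [0.614, 0.79, 0.0, 0.0]
ft_force: [0.1, 0.4, -0.2]
gripper_width: 0.4
grip_force: 0.0
```

Request:
move_arm:
  targets:
    - [-1, [0.8, -3, 0], 0]
    - [-1, [0, 0, 0], 0]

```text
time_s: 11.47
eef_pos: [548.1, -4.5, 43.5]
ee_rot: [0.614, 0.79, 0.0, 0.0]
ft_force: [-0.3, -0.4, -0.1]
gripper_width: 0.5
grip_force: 0.0
```

Request:
move_arm:
  targets:
    - [-1, [0.5, -2, 0], 0]
    - [-1, [0, 0, 0], 0]

```text
time_s: 11.63
eef_pos: [548.5, -6.3, 43.4]
ee_rot: [0.614, 0.79, 0.0, 0.0]
ft_force: [-0.3, -0.0, 0.1]
gripper_width: 0.5
grip_force: 0.0
```

Request:
move_arm:
  targets:
    - [-1, [0.5, -2, 0], 0]
    - [-1, [0, 0, 0], 0]

```text
time_s: 11.8
eef_pos: [548.5, -6.5, 43.4]
ee_rot: [0.614, 0.789, 0.0, -0.001]
ft_force: [-1.3, 15.5, 2.8]
gripper_width: 0.2
grip_force: 7.5
```

Request:
move_arm:
  targets:
    - [-1, [0.5, -2, 0], 0]
    - [-1, [0, 0, 0], 0]

```text
time_s: 11.97
eef_pos: [548.5, -6.7, 43.4]
ee_rot: [0.614, 0.789, 0.001, -0.002]
ft_force: [-1.4, 32.0, 4.6]
gripper_width: 0.4
grip_force: 15.6
```

Run:
```python
from look import *
c,im,D,P=look("w6",0)
cv2.imwrite("pics/w6.png",cv2.resize(im[230:420,160:400],None,fx=3,fy=3,interpolation=cv2.INTER_CUBIC))
```

```text
tcp [548.5  -6.7  43.4] 11.9667
```

View pics/w6.png

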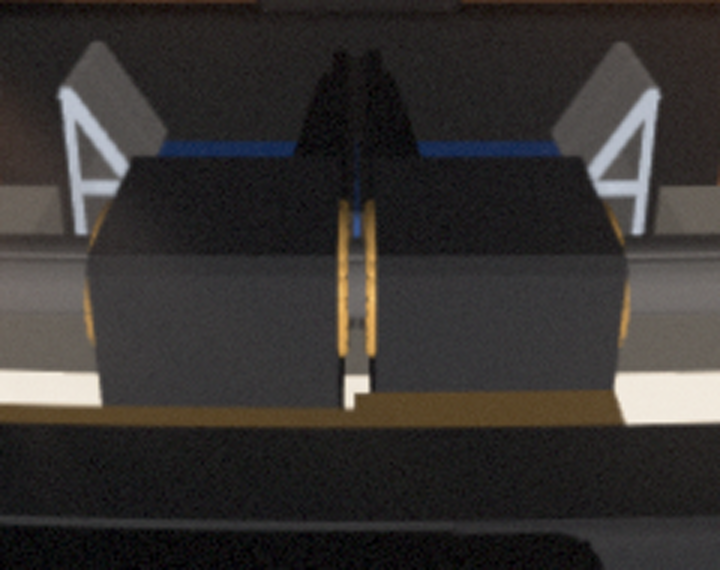

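The wrist crop shows the flange (blue, row 150) ahead of both catch tips at (165,135) and (555,135). The hard stop came at the computed home position. I'll back off, lift and check.

Request:
move_arm:
  targets:
    - [-1, [-1, 4, 0], 0]
    - [-1, [-4, 15, 0], 0]
    - [-1, [-7, 28, 10], 0]
    - [-1, [-5, 20, 35], 0]
    - [-1, [0, 10, 40], 0]

```text
time_s: 12.43
eef_pos: [530.3, 68.8, 127.6]
ee_rot: [0.613, 0.79, -0.002, -0.002]
ft_force: [1.3, -0.3, 0.3]
gripper_width: 0.1
grip_force: 0.0
```

Request:
move_arm:
  targets:
    - [-1, [-10, 35, 35], 0]
    - [-1, [-10, 35, 35], 0]
    - [-1, [0, 10, 0], 0]
    - [-1, [0, 0, 0], 0]

```text
time_s: 12.77
eef_pos: [516.0, 136.7, 187.6]
ee_rot: [0.613, 0.79, 0.001, 0.001]
ft_force: [0.6, -1.0, -0.4]
gripper_width: 0.0
grip_force: 0.0
```

Run:
```python
from look import *
c,im,D,P=look("w7",0)
p=proj(c,[[550,-12,40]])[0];print(p)
im2,D2=manip.grab_frame("side")
a=cv2.resize(im2[150:250,220:360],(800,571),interpolation=cv2.INTER_CUBIC)
x,y=p.round().astype(int);x0,y0=np.clip(x-70,0,420),np.clip(y-50,0,320)
b=cv2.resize(im[y0:y0+100,x0:x0+140],(800,571),interpolation=cv2.INTER_CUBIC)
cv2.imwrite("pics/fin.png",cv2.resize(np.vstack([a,b]),(420,600)))
d=np.array([.2465,-.969]);z=np.load("top.npz")
im3,D3=manip.grab_frame("top");T=cloud(cam("top"),D3)
for nm,i,Q in(("wrist",im,P),("side",im2,cloud(cam("side"),D2)),("top",im3,T)):
    h=cv2.cvtColor(i,cv2.COLOR_BGR2HSV);r=Q[...,:2]-[554.1,-29];u=r@d;v=r@np.array([.969,.2465])
    g=(h[...,0]>95)&(h[...,0]<128)&(h[...,1]>90)&(np.abs(v)<60)&(np.abs(u)<40)&(Q[...,2]>30)
    if g.sum()>5: print(nm,g.sum(),"u",np.percentile(u[g],[5,50,95]).round(1),"v",np.percentile(v[g],[2,98]).round(1),"z",np.percentile(Q[g][:,2],[5,95]).round(1))
```

```text
tcp [516.  136.7 187.6] 12.7667
[ 171    0  119  171 3800] [228.  69.] [437.1 249.7  26.5] [24.1 26.  29.9]
[434.2 233.2] [149.4  90.2] 86.41
[274.91738428 332.95932251]
wrist 52 u [-11.4  -7.2  -1.9] v [1.5 7.3] z [44.8 48.4]
top 107 u [-12.2  -6.5  -1. ] v [-44.3  43.6] z [41.6 56.1]
```

View pics/fin.png

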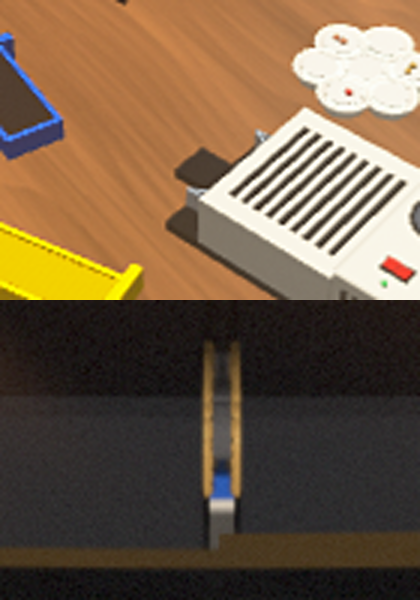

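The side view shows the flange no longer protruding. The top camera puts the flange at -12 to -1 mm before the mouth and 48 mm high, which is fully home, and the used cartridge hasn't moved. I'm handing in.

```bash
python3 -c "
from cell import manip
print(manip.sign_off())"
```

```text
the job is handed in; nothing more can be done
None
```

The clean cartridge is fully home in the collector with its flange behind both catches, the clogged cartridge has not moved, and the job is handed in; I got no verdict back, and I judged the catches only from the wrist picture at the stop and the measured flange position.

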